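# Flip a circuit board over against the soldering plate

## Task

The yellowish circuit board on the bench lies face down, propped on its heat sink. With the fingertips push it against the edge of the white soldering plate that faces it, keep pushing until it tips up on that edge and flips over onto the plate, component side up, then push it on until the whole board lies flat on the plate with nothing sticking out over the plate's edges. Do not pick the board up or carry it, and leave the other things where they are; finish clear of everything.

Things in the scene. Friction and masses are not known exactly. Their poses are not given: they have to be found in the camera images.
- board: Yellowish circuit board 84 (x) x 64 (y) x 3.5 mm (z), 65 to 110 g. Origin: centre of its solder face. Own +z points out of the component side, own +x to the edge that lies low at the start. It starts component side down, tilted 27 degrees, its low edge on the bench 20 to 45 mm from the plate's edge, parallel within 9 degrees, its -x edge raised, farther from the plate.
- sink (a point): Top middle of the board's rigid aluminium heat sink bar: 54 mm along own y, own x -16 to -8 mm, rising 26 mm from the component face; this point is at own (-12, 0, 29.5) mm. It props the board at the start. Other parts on that face: two black blocks 18 x 18 mm, 9 mm tall, at x = 17, y = +-16 mm, and one 10 x 30 mm, 6 mm tall, at x = -31 mm.
- raised (a point): Middle of the board's raised edge (own x = -42 mm, mid-thickness), at the start about 40 mm above the bench (edge 38 to 42 mm). It overhangs the foot of the heat sink bar by about 11 mm, so an upright fingertip coming towards the plate meets this edge first.
- plate: Fixed white ceramic soldering plate on the bench, 130 (x) x 170 (y) x 14 mm (z), square edges. Origin: centre of its underside on the bench. Own +x points from the edge that faces the board, across the plate, away from the board.
- plate_edge (a point): Middle of the top of the plate's edge that faces the board, 14 mm above the bench. The board's low edge stops in the corner of bench and plate while its raised edge is pushed forward, up and over in an arc; it then falls solder face down on the plate, usually sticking out 5 to 25 mm over this edge, and slides on when its heat sink bar or edge is pushed.
- low_a (a point): Corner of the board on its low (own +x) edge, own +y side (mid-thickness)
- low_b (a point): Corner of the board on its low (own +x) edge, own -y side
- high_a (a point): Corner of the board on its raised (own -x) edge, own +y side
- high_b (a point): Corner of the board on its raised (own -x) edge, own -y side
- spool: Bystander: solder spool, 36 mm diameter, 30 mm tall, standing on the plate towards its +x, +y corner. Origin: on its underside, near the middle.
- flux: Bystander: flux bottle, 34 mm diameter, 75 mm tall, standing beside the plate's +y side. Origin: on its underside, near the middle.
- cleaner: Bystander: dark open cup for tip cleaning, 60 mm diameter, 42 mm tall, beside the plate's -y side. Origin: on its underside, near the middle.
- pliers: Bystander: small pliers with red handles lying on the bench, 120 mm long, 10 mm thick. Origin: on its underside, near the middle.
- driver: Bystander: blue screwdriver lying on the bench, 160 mm long, about 25 mm thick. Origin near the middle.
- relay: Bystander: loose black relay, a block 28 x 22 x 24 mm, on the bench beside the plate's -y side. Origin: on its underside, near the middle.

How it is judged:
By the outcome, as a careful person would: the job done as asked, in the order asked, and still so for the second after the job is handed in, with the robot touching nothing.
It also fails if it takes over 45 s, if anything falls off the work surface, if the arm or the gripper's body presses on something with over 40 N, if the wrist force passes 120 N, or if a joint passes its speed limit or range.

## Robot

A 6-joint arm with a two-finger parallel gripper is mounted at the origin on the work surface. World frame = base frame: x ahead of the robot, y to its left, z up, the work surface at z = 0. Lengths are in m, angles in rad, forces in N, time in s.
With the tool pointing down it reaches from about 0.275 to 1 m from the base axis. Payload 8.4 kg.
Tool frame: the origin (TCP) lies on the front face of the gripper's body, between the roots of the fingers; the fingertips stand 73 mm ahead of it and the grasp point (between the pads) lies 54 mm ahead of it; z points along the fingers, y is the line along which they close (so a half turn about z gives the same grasp; the last joint's range is limited). The gripper opens to 85 mm and grips with 20 to 120 N. Pads are 22 mm wide; open, the fingers measure 114 mm over their backs; the gripper's body (76 mm by 85 mm) begins 54 mm behind the grasp point. The pads swing forward as they close: fully open they stand 13 mm farther back than shut.
Start: joints at [-0.002, 0.353, 1.633, -0, 1.155, -0.002], TCP at [0.625, -0, 0.304] pointing down, gripper open.
Joint ranges: [-2.63, 2.63], [-0.92, 2.1], [0.06, 2.66], [-1.3, 4.44], [0, 2.69], [-3.02, 3.02]. Speed limits (rad/s): [2.22, 2.22, 2.79, 3.14, 3.14, 3.14].

## Interface

Orientations are given as a unit quaternion [w, x, y, z].
In Python, from bench import manip gives the robot as it stands.
- The arm moves only by the tool apply_moves, never from a script. Its argument "targets" is a list that holds one entry, the list of rows, each a list of 7 numbers: the shift along the tool's x, y, z in mm, then the turn, a rotation vector about the tool's x, y, z in degrees, then the opening, from 0 (shut) to 1 (fully open). In form: [[[dx, dy, dz, rx, ry, rz, grip], ...]]. A call has 1 to 12 rows; each row shifts and turns the commanded pose from where the row before left it, along the tool's axes as they then stand; what a row does not reach is not made up. A row lasts 1/10 s, in which the tool goes at most 50 mm and 8.59 degrees, less where a joint would pass 70% of its speed; a pose out of reach is approached as far as the arm can. A call with a gripper value outside its range is refused whole. The fingers move at their own pace and stop on an object; the grip force is fixed at half the most. Time passes only in rows, so rows that do not move let the fingers close. It gives the time, the measured TCP pose, the force, the opening and the grip force at its end, in the units of the state.
- manip.state(): the state, without advancing time (a new reading comes with each control period).
- manip.camera(name): name is "scene" or "side" or "wrist"; returns a dict with "frame" (480x640x3 uint8, red, green, blue), "fov_y" (degrees; the focal length in pixels is half the picture's height over the tangent of half this angle, whatever the lens; pixels are square), "cx", "cy" (the principal point, pixels), "R" (3x3) and "t" (3): a world point X has camera coordinates R X + t. Camera axes: x right, y down, z forward; pixel columns grow to the right and rows downward; lengths in m; the calibration is good to about 2 mm. A picture is of the moment at which its call begins. There is no depth.
- manip.finish_job(): hands the job in; it is judged then, once.
The state is a dict: "time": time; "joint_pos": joint angles; "joint_vel": joint speeds; "effort": joint torques, N m; "ee_pos": TCP position; "eef_rot": TCP orientation; "contact_force": force on the tool from outside, world axes, zero at the start; "torque": the same for the moment, N m; "finger_gap": opening from 0.0 (shut) to 1.0 (fully open); "finger_force": force on a finger pad.
Only numpy, scipy, OpenCV 4.12 (cv2) and the standard library are available. Lean on these libraries where they do the work, as an engineer would, in place of code of your own. Each camera call takes 0.05 s, during which the arm holds its last target. There are 200 camera calls.

## Working session

There is one attempt and no reset: what is moved stays moved. The work goes in short steps, Python scripts to look and compute and a tool call to move; the robot and the scene stay as the last step left them, time stands still between calls to the robot, and variables do not carry over. Pictures are saved under pics/ and viewed, at most 10 in all, crops included, and the job is handed in when it is done.

Besides the shell and the picture viewer there is one more tool, called after "Call:" in YAML: its name, and indented under it one key for each argument. apply_moves: Moves the arm, as the interface text tells. Its arguments: {"type":"object","properties":{"targets":{"type":"array","items":{"type":"array","items":{"type":"array","items":{"type":"number"}}}}},"required":["targets"]}

```bash
mkdir -p pics
cat > h.py <<'E'
import numpy as np, cv2
from bench import manip
def cam(n,f=None):
    c=manip.camera(n)
    c['frame']=np.array(c['frame'])
    if f: cv2.imwrite('pics/'+f,c['frame'][:,:,::-1])
    c['R']=np.array(c['R']);c['t']=np.array(c['t'])
    c['f']=240/np.tan(np.radians(c['fov_y'])/2)
    return c
def ray(c,u,v):
    d=c['R'].T@np.array([(u-c['cx'])/c['f'],(v-c['cy'])/c['f'],1.]); return -c['R'].T@c['t'],d/np.linalg.norm(d)
def onz(c,u,v,z):
    o,d=ray(c,u,v); return o+d*(z-o[2])/d[2]
def tri(c1,p1,c2,p2):
    o1,d1=ray(c1,*p1);o2,d2=ray(c2,*p2)
    s=np.linalg.lstsq(np.stack([d1,-d2],1),o2-o1,rcond=None)[0]
    a,b=o1+s[0]*d1,o2+s[1]*d2
    return (a+b)/2,np.linalg.norm(a-b)
def proj(c,X):
    p=c['R']@np.array(X)+c['t']; return p[:2]/p[2]*c['f']+[c['cx'],c['cy']]
E
python3 - <<'E'
from h import *
np.set_printoptions(precision=3,suppress=True)
for n in('scene','side','wrist'):
    c=cam(n,n+'0.png'); print(n,c['fov_y'],-c['R'].T@c['t'],c['R'][2])
print(manip.state())
E
```

```text
scene 56.296736270372506 [0.977 0.28  0.473] [-0.656 -0.408 -0.635]
side 52.67408710894035 [ 0.241 -0.432  0.442] [ 0.485  0.667 -0.565]
wrist 69.10196363905416 [0.625 0.068 0.374] [-0.002 -0.268 -0.964]
{'time': 0.15, 'joint_pos': array([-0.002,  0.354,  1.634, -0.   ,  1.155, -0.002]), 'joint_vel': array([ 0.002, -0.001, -0.003,  0.001,  0.   , -0.002]), 'effort': array([ -0.001, -60.564, -34.234,  -0.   ,   0.006,  -0.   ]), 'ee_pos': array([0.625, 0.   , 0.303]), 'eef_rot': array([-0.   ,  0.707,  0.707, -0.   ]), 'contact_force': array([-0.542,  0.324,  0.473]), 'torque': array([ 0.002, -0.014, -0.019]), 'finger_force': 0.0, 'finger_gap': 0.9964938221384563}
```

View pics/scene0.png

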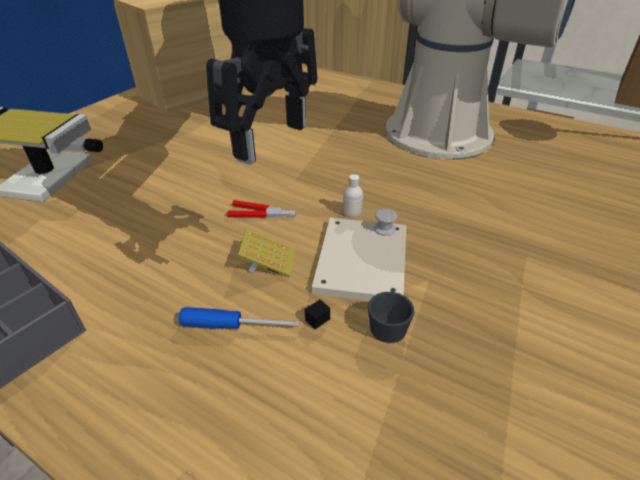

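View pics/side0.png

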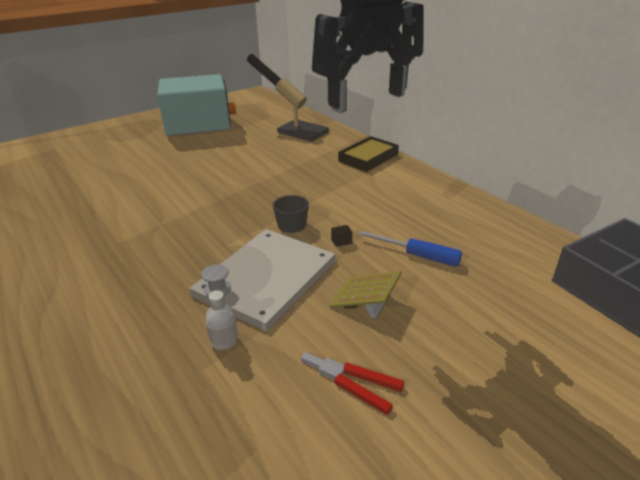

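View pics/wrist0.png

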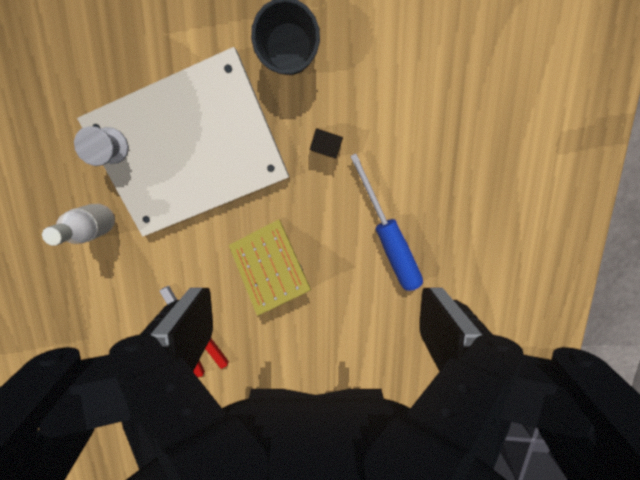

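The wrist view shows the board's low edge at about (232,245)-(278,222) and its raised edge at (262,315)-(308,293). The facing plate edge runs (146,236)-(288,178). In scene the board is near (267,253), and in side near (366,289). The pliers lie close to the +y side and the driver to the -y side.

```bash
cat >> h.py <<'E'
def quad(c,lo,hi,near,amin=200):
    hsv=cv2.cvtColor(c['frame'],cv2.COLOR_RGB2HSV); m=cv2.inRange(hsv,np.array(lo),np.array(hi))
    m=cv2.morphologyEx(m,cv2.MORPH_CLOSE,np.ones((5,5)))
    cs=[k for k in cv2.findContours(m,0,2)[0] if cv2.contourArea(k)>amin]
    k=min(cs,key=lambda k:np.linalg.norm(k[:,0].mean(0)-near))
    h=cv2.convexHull(k); 
    return cv2.approxPolyN(h,4,ensure_convex=True).reshape(-1,2),cv2.contourArea(k)
E
python3 - <<'E'
from h import *
np.set_printoptions(precision=3,suppress=True)
nb={'wrist':(270,268),'scene':(267,253),'side':(366,289)}; npl={'wrist':(185,140),'scene':(362,260),'side':(265,277)}
for n in nb:
    c=cam(n)
    f=c['frame']; print(n,'hsv board',cv2.cvtColor(f,cv2.COLOR_RGB2HSV)[nb[n][1]-2:nb[n][1]+2:3,nb[n][0]-2:nb[n][0]+2:3].reshape(-1,3).tolist(), 'plate',cv2.cvtColor(f,cv2.COLOR_RGB2HSV)[npl[n][1],npl[n][0]])
    for l,h,p in(((22,120,60),(38,255,255),nb[n]),((0,0,110),(180,45,255),npl[n])):
        try: print(quad(c,l,h,p))
        except Exception as e: print(e)
c=cam('wrist')
for p in((235,48),(288,178),(146,236),(80,120)): print('plate',onz(c,*p,.014))
E
```

```text
wrist hsv board [[26, 142, 174], [25, 147, 177], [26, 144, 173], [26, 147, 172]] plate [ 19  24 198]
(array([[311, 290],
       [256, 316],
       [228, 245],
       [279, 218]], dtype=int32), 4462.5)
(array([[289, 177],
       [143, 236],
       [ 56, 127],
       [234,  46]], dtype=int32), 23038.5)
scene hsv board [[23, 149, 168], [26, 148, 164], [26, 145, 165], [20, 152, 170]] plate [ 20  29 194]
(array([[295, 247],
       [289, 277],
       [236, 256],
       [246, 227]], dtype=int32), 1555.5)
(array([[405, 222],
       [402, 304],
       [310, 292],
       [344, 162]], dtype=int32), 6933.5)
side hsv board [[24, 145, 132], [26, 144, 131], [20, 147, 135], [21, 148, 134]] plate [ 21  32 153]
(array([[385, 302],
       [327, 307],
       [348, 277],
       [402, 270]], dtype=int32), 1523.5)
(array([[335, 254],
       [226, 371],
       [187, 279],
       [267, 229]], dtype=int32), 7516.0)
plate [0.549 0.148 0.014]
plate [0.596 0.027 0.014]
plate [ 0.442 -0.035  0.014]
plate [0.393 0.084 0.014]
```

Run:
```python
from h import *
np.set_printoptions(precision=4,suppress=True)
w,s,d=cam('wrist'),cam('scene'),cam('side')
P={}
for n,a,b,e in(('low+x',(279,218),(289,277),(348,277)),('low-x',(228,245),(295,247),(327,307)),('hi+x',(311,290),(236,256),(402,270)),('hi-x',(256,316),(246,227),(385,302))):
    x,r=tri(w,a,s,b); y,r2=tri(w,a,d,e); print(n,x,r,y,r2); P[n]=(x+y)/2
A=onz(w,288.5,177.5,.014);B=onz(w,145,236,.014);C=onz(w,234.5,47,.014)
print('plate edge',A,B,'mid',(A+B)/2)
ex=(C-A)/np.linalg.norm(C-A); 
t=(A-B)/np.linalg.norm(A-B); n=np.array([-t[1],t[0],0]); print('ex',ex,n,'ang',np.degrees(np.arctan2(n[1],n[0])))
M=(A+B)/2
for k in P: print(k,'x %.4f along(t) %.4f z %.4f'%((P[k]-M)@n,(P[k]-M)@t,P[k][2]))
for k,p,z in(('plierstip',(165,290),.005),('spool',(118,145),.014),('fluxbase',(100,222),0),('relay',(326,143),.02),('driver tip',(354,156),.004),('driver handle',(385,225),.012),('drv end',(412,285),.012),('cup',(285,40),.042)):
    X=onz(w,*p,z); print(k,X,'x %.3f t %.3f'%((X-M)@n,(X-M)@t))
```

```text
low+x [ 0.5848 -0.0184  0.002 ] 0.0011239306340007132 [ 0.5843 -0.0174  0.003 ] 0.001006280923630518
low-x [ 0.5281 -0.0466  0.0084] 0.0006598497362151775 [ 0.5251 -0.0483  0.001 ] 0.003111812979909998
hi+x [ 0.62   -0.0868  0.0393] 0.00073074867703937 [ 0.6199 -0.0854  0.0414] 0.00011547664977031071
hi-x [ 0.562  -0.1143  0.044 ] 0.0005439288087985639 [ 0.5611 -0.1166  0.0394] 0.00014024338847645784
plate edge [0.5968 0.0275 0.014 ] [ 0.4412 -0.035   0.014 ] mid [ 0.519  -0.0037  0.014 ]
ex [-0.3676  0.93    0.    ] [-0.3728  0.9279  0.    ] ang 111.88768626515471
low+x x -0.0376 along(t) 0.0555 z 0.0025
low-x x -0.0434 along(t) -0.0092 z 0.0047
hi+x x -0.1140 along(t) 0.0630 z 0.0403
hi-x x -0.1195 along(t) -0.0022 z 0.0417
plierstip [ 0.4511 -0.1023  0.005 ] x -0.066 t -0.100
spool [0.4265 0.0599 0.014 ] x 0.094 t -0.062
fluxbase [ 0.3864 -0.0229  0.    ] x 0.032 t -0.130
relay [0.6349 0.062  0.02  ] x 0.018 t 0.132
driver tip [0.6645 0.0486 0.004 ] x -0.006 t 0.155
driver handle [ 0.699  -0.0233  0.012 ] x -0.085 t 0.160
drv end [ 0.7331 -0.0929  0.012 ] x -0.163 t 0.165
cup [0.5985 0.1479 0.042 ] x 0.111 t 0.130
```

Measured points match the given sizes: the low edge is at z≈0–5 mm, the raised edge at ≈41 mm, and the plate is 166×130 mm. The board's low edge is about 40 mm from the plate with ≈5° of yaw. Next I go to a hover behind the raised edge, with the fingers aligned along the plate edge.

Call:
apply_moves:
  targets:
    - [[-24,-3,27,0,0,0,0.35],[-24,-3,27,0,0,0,0.35],[-24,-3,27,0,0,0,0.35],[-24,-3,27,0,0,0,0.35],[-24,-4,27,0,0,0,0.35],[-22,-4,25,0,0,0,0.35],[0,0,0,0,0,-7.3,0.35],[0,0,0,0,0,-7.3,0.35],[0,0,0,0,0,-7.3,0.35],[0,0,0,0,0,0,0.35],[0,0,0,0,0,0,0.35]]

```text
time: 1.6
ee_pos: [0.6051, -0.142, 0.1439]
eef_rot: [0.0, 0.561, 0.828, 0.0]
contact_force: [0.1, 0.9, -0.2]
finger_gap: 0.35
finger_force: 0.0
```

Run:
```python
from h import *
s=cam('scene');d=cam('side');w=cam('wrist')
a=cv2.resize(s['frame'][80:320,80:400],(640,480));b=cv2.resize(d['frame'][80:400,240:560],(480,480))
cv2.imwrite('pics/s1.png',cv2.resize(s['frame'][120:300,170:410],(800,600),interpolation=2)[:,:,::-1])
cv2.imwrite('pics/d1.png',cv2.resize(d['frame'][150:330,300:540],(800,600),interpolation=2)[:,:,::-1])
np.set_printoptions(precision=4,suppress=True)
st=manip.state();print(st['ee_pos'],st['eef_rot'],st['finger_gap'])
p=st['ee_pos']
for k in(60,73): print(k,proj(s,p-[0,0,k/1000]),proj(d,p-[0,0,k/1000]))
```

```text
[ 0.605  -0.1419  0.144 ] [0.0001 0.5608 0.828  0.    ] 0.34894504220287703
60 [210.1682 214.8326] [429.3421 270.0649]
73 [211.5516 221.8761] [428.1425 278.6003]
```

View pics/s1.png

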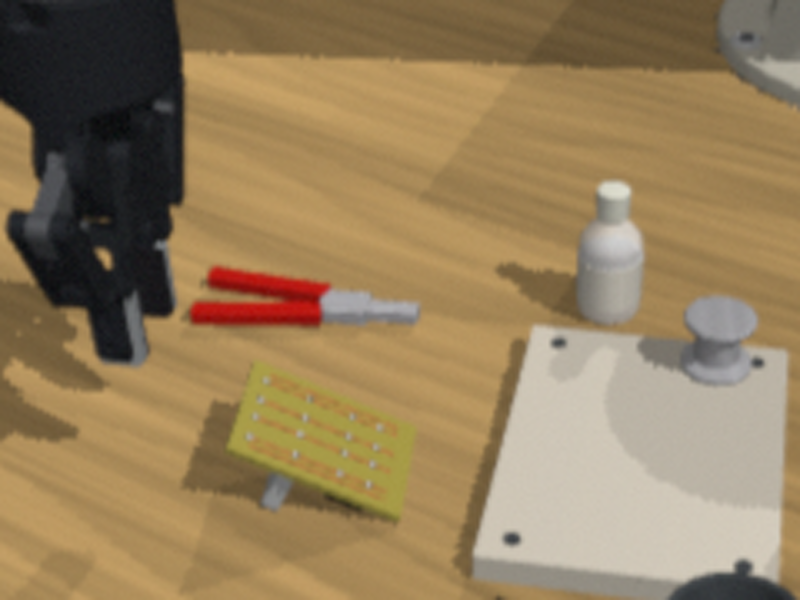

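View pics/d1.png

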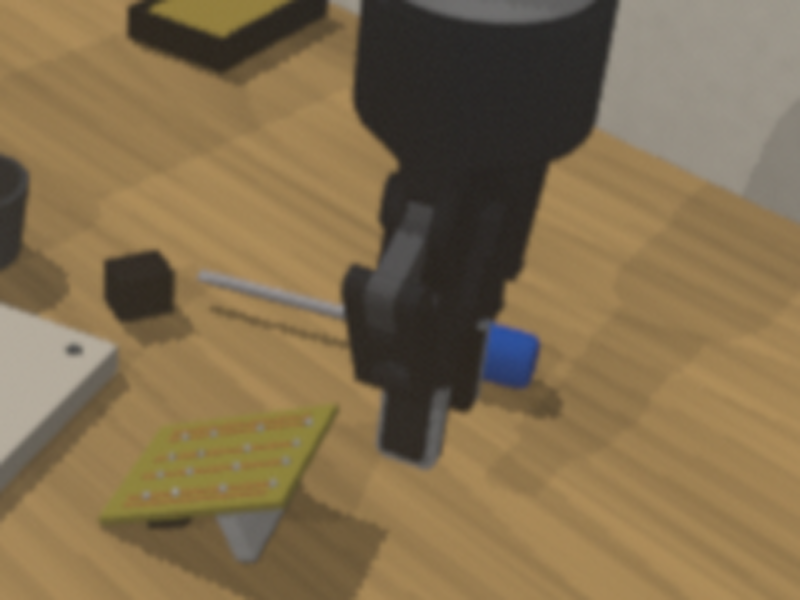

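The scene crop shows the two fingertips at about (120,360) and (155,312), which is full-image mid (211,221) and agrees with tips 73 mm ahead of the TCP. The side crop shows the tips behind and above the raised edge at (335,405)-(285,505). Next: descend, then slide the board to the plate.

Call:
apply_moves:
  targets:
    - [[0,0,14,0,0,0,0.35],[0,0,14,0,0,0,0.35],[0,0,14,0,0,0,0.35],[10,0,0,0,0,0,0.35],[10,0,0,0,0,0,0.35],[8,0,0,0,0,0,0.35],[7,0,0,0,0,0,0.35],[7,0,0,0,0,0,0.35],[7,0,0,0,0,0,0.35],[7,0,0,0,0,0,0.35],[6,0,0,0,0,0,0.35],[6,0,0,0,0,0,0.35]]

```text
time: 2.95
ee_pos: [0.5795, -0.0785, 0.102]
eef_rot: [0.0, 0.56, 0.829, 0.0]
contact_force: [-0.5, -1.4, 0.5]
finger_gap: 0.348
finger_force: 0.3
```

```bash
cat > look.py <<'E'
from h import *
import sys
np.set_printoptions(precision=4,suppress=True)
M=np.array([.519,-.0037,.014]);n=np.array([-.3728,.9279,0]);t=np.array([.9279,.3728,0])
s=cam('scene');d=cam('side')
st=manip.state();p=st['ee_pos'];print(p,st['contact_force'],'n %.4f t %.4f'%((p-M)@n,(p-M)@t))
for c,near in((s,(300,253)),(d,(340,289))):
    try:print(quad(c,(22,110,50),(38,255,255),near))
    except Exception as e:print(e)
if len(sys.argv)>1:
    a=cv2.resize(s['frame'][150:330,220:420],(400,360),interpolation=2);b=cv2.resize(d['frame'][180:360,200:400],(400,360),interpolation=2)
    cv2.imwrite('pics/'+sys.argv[1],np.hstack([a,b])[:,:,::-1])
E
python3 look.py l2.png
```

```text
[ 0.5793 -0.0782  0.1019] [-0.5466 -0.2748  0.5842] n -0.0916 t 0.0282
(array([[318, 253],
       [310, 283],
       [259, 259],
       [269, 229]], dtype=int32), 1638.0)
(array([[347, 266],
       [369, 288],
       [302, 296],
       [330, 266]], dtype=int32), 903.5)
```

View pics/l2.png

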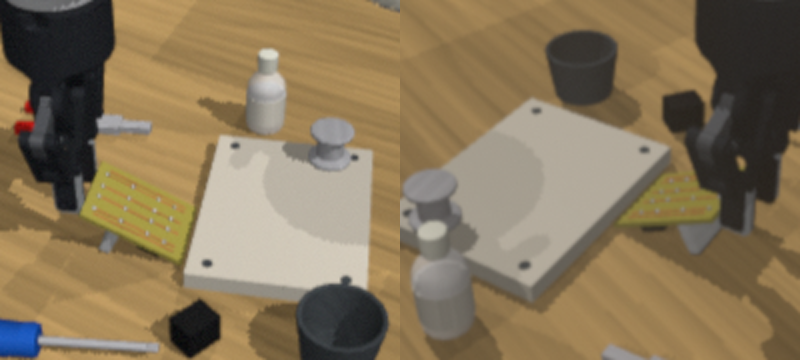

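The left half shows the board up near the plate edge with the fingers on its raised edge at (85,205). The right half shows the low edge at (620,225)-(670,170) close to the plate side. I check alignment before the flip.

Run:
```python
from look import *
for k,p,z in(('low+',(310,283),.003),('low-',(318,253),.003),('hi+',(259,259),.041),('hi-',(269,229),.041)):
    X=onz(s,*p,z); print(k,X,(X-M)@n,(X-M)@t)
```

```text
[ 0.5797 -0.0788  0.1019] [0.1019 0.2771 0.2585] n -0.0923 t 0.0283
(array([[319, 254],
       [310, 284],
       [260, 258],
       [269, 229]], dtype=int32), 1629.0)
(array([[368, 289],
       [302, 296],
       [331, 266],
       [347, 265]], dtype=int32), 908.0)
low+ [0.5801 0.0156 0.003 ] -0.004847394283051259 0.06394011023186816
low- [ 0.516  -0.0102  0.003 ] -0.0048827425495433655 -0.005206408143852467
hi+ [ 0.6092 -0.0529  0.041 ] -0.07927152415767065 0.06534438015855056
hi- [ 0.5443 -0.0831  0.041 ] -0.08313162152809572 -0.006137576804970859
```

Call:
apply_moves:
  targets:
    - [[6,0,-1,0,0,0,0.35],[5,0,-6,0,0,0,0.35],[6,0,-8,0,0,0,0.35],[7,0,-7,0,0,0,0.35],[4,0,-4,0,0,0,0.35],[4,0,-3,0,0,0,0.35],[4,0,-3,0,0,0,0.35],[4,0,-2,0,0,0,0.35],[4,0,-2,0,0,0,0.35],[5,0,-3,0,0,0,0.35],[5,0,-2,0,0,0,0.35],[5,0,-1,0,0,0,0.35]]

```text
time: 4.35
ee_pos: [0.5577, -0.0237, 0.1443]
eef_rot: [0.0, 0.56, 0.829, 0.0]
contact_force: [1.9, -1.7, 7.2]
finger_gap: 0.346
finger_force: 3.2
```

```bash
python3 look.py l3.png
```

```text
[ 0.5577 -0.0234  0.1444] [ 1.3964 -1.5338  6.2254] n -0.0327 t 0.0285
(array([[320, 249],
       [311, 282],
       [298, 238],
       [310, 209]], dtype=int32), 667.0)
(array([[394, 146],
       [380, 154],
       [367, 161],
       [368, 137]], dtype=int32), 273.5)
```

View pics/l3.png

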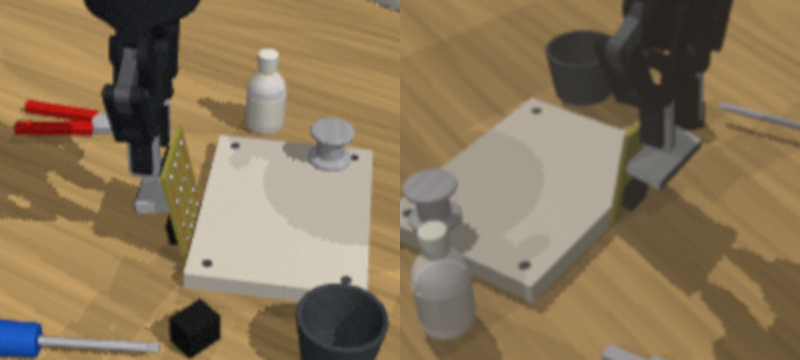

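The board stands at about 78°. The tips sit on the side of the bar (+6 N up), so they reach about 82 mm ahead at this opening. I raise them 10 mm, then push over.

Call:
apply_moves:
  targets:
    - [[0,0,-5,0,0,0,0.35],[0,0,-6,0,0,0,0.35],[5,0,-1,0,0,0,0.35],[5,0,-1,0,0,0,0.35],[5,0,-1,0,0,0,0.35],[5,0,0,0,0,0,0.35],[5,0,0,0,0,0,0.35],[5,0,0,0,0,0,0.35],[5,0,0,0,0,0,0.35],[5,0,0,0,0,0,0.35],[4,0,0,0,0,0,0.35],[0,0,0,0,0,0,0.35]]

```text
time: 5.65
ee_pos: [0.541, 0.0171, 0.1578]
eef_rot: [-0.0, 0.56, 0.829, -0.0]
contact_force: [0.5, -0.3, -0.1]
finger_gap: 0.347
finger_force: 0.0
```

```bash
python3 look.py l4.png
```

```text
[0.5413 0.0167 0.1579] [ 0.6209  0.1657 -0.8097] n 0.0106 t 0.0283
(array([[319, 253],
       [311, 283],
       [260, 259],
       [272, 230]], dtype=int32), 1601.0)
(array([[354, 291],
       [304, 293],
       [331, 266],
       [380, 261]], dtype=int32), 1217.0)
```

View pics/l4.png

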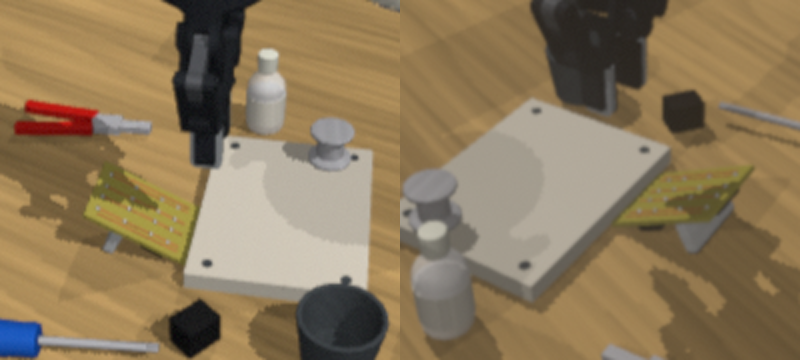

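The right and left halves show that the board slipped off the fingers and fell back to its propped pose against the plate edge, with nothing else moved. I measure the edge height from the previous corners and the true tip reach before retrying.

Run:
```python
from look import *
for q in((298,238),(310,209)):
    o,r=ray(s,*q)
    for xn in(-.012,-.022,-.032):
        k=(xn-(o-M)@n)/(r@n); X=o+k*r; print('edge if n',xn,'z %.4f t %.4f'%(X[2],(X-M)@t))
for L in(.073,.082):
    for a in(-.029,-.015,.015,.029):
        X=np.array([p[0],p[1],p[2]-L])+t*a
        print(L,a,'front',proj(s,X+n*.011),proj(d,X+n*.011),'back',proj(s,X-n*.011),proj(d,X-n*.011))
for k,q,z in(('low+',(311,283),.003),('low-',(319,253),.003),('hi+',(260,259),.041),('hi-',(272,230),.041)):
    X=onz(s,*q,z); print(k,(X-M)@n,(X-M)@t)
c=np.vstack([cv2.resize(s['frame'][190:245,295:365],(700,290),interpolation=2),cv2.resize(d['frame'][190:245,265:335],(700,290),interpolation=2)])
cv2.imwrite('pics/tip.png',c[:,:,::-1])
```

```text
[0.5413 0.0165 0.1579] [ 0.3042  0.1114 -0.26  ] n 0.0105 t 0.0283
(array([[319, 253],
       [311, 284],
       [260, 258],
       [272, 230]], dtype=int32), 1605.0)
(array([[352, 291],
       [304, 293],
       [332, 265],
       [382, 261]], dtype=int32), 1221.5)
edge if n -0.012 z 0.1147 t 0.0975
edge if n -0.022 z 0.0803 t 0.0559
edge if n -0.032 z 0.0458 t 0.0143
edge if n -0.012 z 0.1034 t 0.0165
edge if n -0.022 z 0.0679 t -0.0329
edge if n -0.032 z 0.0323 t -0.0823
0.073 -0.029 front [334.7232 214.7682] [289.0507 237.0041] back [319.9969 213.3356] [303.1052 241.9516]
0.073 -0.015 front [333.3305 220.3734] [295.1369 231.8469] back [318.3701 218.8922] [309.0664 236.639 ]
0.073 0.015 front [330.1867 233.026 ] [307.5729 221.309 ] back [314.6989 231.432 ] [321.2386 225.7915]
0.073 0.029 front [328.6399 239.2512] [313.1108 216.6164] back [312.8931 237.6003] [326.6552 220.9644]
0.082 -0.029 front [334.6201 219.6841] [289.4143 242.6521] back [320.02   218.2421] [303.3604 247.6464]
0.082 -0.015 front [333.2379 225.3203] [295.447 237.45 ] back [318.4078 223.8299] [309.2701 242.2887]
0.082 0.015 front [330.1191 238.0371] [307.7786 226.8163] back [314.7709 236.4343] [321.3417 231.3449]
0.082 0.029 front [328.5854 244.291 ] [313.272  222.0793] back [312.9828 242.6314] [326.7155 226.4731]
low+ -0.0033812166744714685 0.06369429696109867
low- -0.0033008673898130775 -0.005470609332814341
hi+ -0.07783768905740429 0.06510470991354272
hi- -0.07782479808855124 -0.004421481513540209
```

View pics/tip.png

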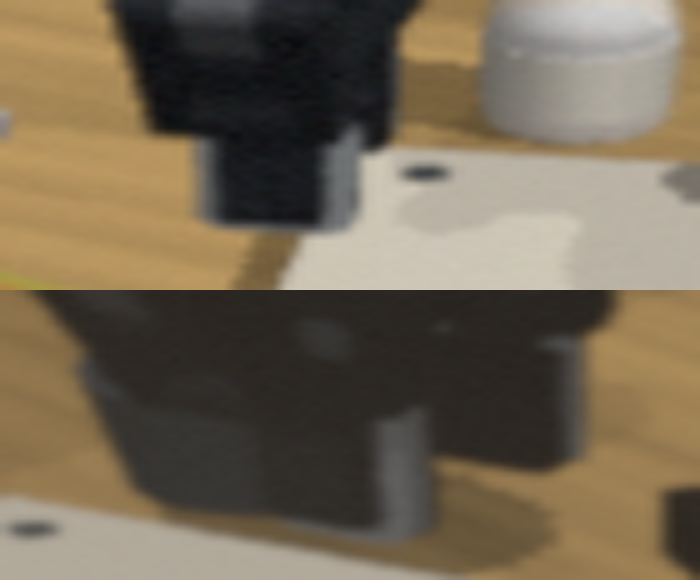

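Tip reach is confirmed at ≈73 mm. The fingers passed over the edge because I raised them too far. I go back behind the board, open slightly wider to clear the small block, and redo the arc with 12 mm of overlap.

Call:
apply_moves:
  targets:
    - [[-35,0,0,0,0,0,0.5],[-35,0,0,0,0,0,0.5],[-35,0,0,0,0,0,0.5],[-35,0,0,0,0,0,0.5],[0,0,19,0,0,0,0.5],[0,0,19,0,0,0,0.5],[0,0,18,0,0,0,0.5],[10,0,0,0,0,0,0.5],[10,0,0,0,0,0,0.5],[8,0,0,0,0,0,0.5],[7,0,0,0,0,0,0.5],[0,0,0,0,0,0,0.5]]

```text
time: 7.05
ee_pos: [0.5803, -0.0796, 0.1027]
eef_rot: [0.0, 0.559, 0.829, 0.0]
contact_force: [-0.4, -0.0, 0.6]
finger_gap: 0.498
finger_force: 0.0
```

Run:
```python
from look import *
z0=p[2]; x0=(p-M)@n
for th in(27,32,38,44,50,56,62,68,74,80,85,90):
    a=np.radians(th);print(th,'n %.1f z %.1f'%(-84*np.cos(a)-3.5*np.sin(a)-1.5-11, 84*np.sin(a)+3.5*np.cos(a)-12+73))
for ph in(5,10,15,20,25):
    a=np.radians(ph);print(90+ph,'n %.1f z %.1f'%(70*np.sin(a)-3.5*np.cos(a)-1.5-11, 14+70*np.cos(a)+3.5*np.sin(a)-12+73))
```

```text
[ 0.5807 -0.0805  0.1025] [ 0.5505 -0.53    0.0596] n -0.0942 t 0.0286
(array([[319, 253],
       [311, 284],
       [260, 258],
       [272, 230]], dtype=int32), 1605.0)
(array([[367, 290],
       [303, 294],
       [331, 266],
       [347, 265]], dtype=int32), 866.0)
27 n -88.9 z 102.3
32 n -85.6 z 108.5
38 n -80.8 z 115.5
44 n -75.4 z 121.9
50 n -69.2 z 127.6
56 n -62.4 z 132.6
62 n -55.0 z 136.8
68 n -47.2 z 140.2
74 n -39.0 z 142.7
80 n -30.5 z 144.3
85 n -23.3 z 145.0
90 n -16.0 z 145.0
95 n -9.9 z 145.0
100 n -3.8 z 144.5
105 n 2.2 z 143.5
110 n 8.2 z 142.0
115 n 13.9 z 139.9
```

Call:
apply_moves:
  targets:
    - [[5,0,0,0,0,0,0.5],[4,0,-6,0,0,0,0.5],[5,0,-7,0,0,0,0.5],[5,0,-6,0,0,0,0.5],[6,0,-6,0,0,0,0.5],[7,0,-5,0,0,0,0.5],[7,0,-4,0,0,0,0.5],[8,0,-4,0,0,0,0.5],[8,0,-2,0,0,0,0.5],[8,0,-2,0,0,0,0.5],[0,0,0,0,0,0,0.5]]

```text
time: 8.25
ee_pos: [0.5564, -0.0213, 0.144]
eef_rot: [-0.0, 0.56, 0.829, -0.0]
contact_force: [-0.4, -0.2, 0.3]
finger_gap: 0.496
finger_force: 0.0
```

```bash
python3 look.py l5.png
```

```text
[ 0.5568 -0.0221  0.1438] [ 0.457  -0.8764  0.3074] n -0.0311 t 0.0282
(array([[320, 249],
       [311, 283],
       [299, 241],
       [308, 203]], dtype=int32), 663.0)
(array([[394, 146],
       [370, 160],
       [366, 157],
       [367, 137]], dtype=int32), 291.5)
```

View pics/l5.png

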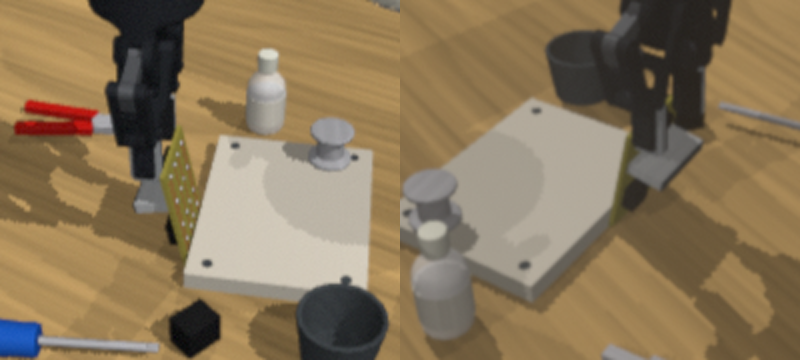

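Both halves show the board standing near 80°, held by both fingertips, with near-zero force. I push it over at constant height.

Call:
apply_moves:
  targets:
    - [[5,0,-1,0,0,0,0.5],[5,0,0,0,0,0,0.5],[5,0,0,0,0,0,0.5],[5,0,0,0,0,0,0.5],[5,0,0,0,0,0,0.5],[5,0,0,0,0,0,0.5],[5,0,0,0,0,0,0.5],[5,0,0,0,0,0,0.5],[0,0,0,0,0,0,0.5],[0,0,0,0,0,0,0.5],[0,0,0,0,0,0,0.5]]

```text
time: 9.45
ee_pos: [0.5421, 0.0147, 0.1449]
eef_rot: [0.0, 0.56, 0.829, 0.0]
contact_force: [-1.2, -0.3, 0.0]
finger_gap: 0.502
finger_force: 0.0
```

Run:
```python
from look import *
w=cam('wrist')
for c,nm,corn in((s,'scene',None),(d,'side',None),(w,'wrist',None)):
    hsv=cv2.cvtColor(c['frame'],cv2.COLOR_RGB2HSV);m=cv2.inRange(hsv,np.array((22,110,50)),np.array((38,255,255)))
    P=[]
    ys,xs=np.nonzero(m)
    X=np.array([onz(c,x,y,.0175) for x,y in zip(xs,ys)])
    a=(X-M)@n;b=(X-M)@t
    k=(a>-.1)&(a<.13)&(abs(b)<.1)
    print(nm,k.sum(),'n',np.percentile(a[k],[1,50,99]) if k.any() else '', 't',np.percentile(b[k],[1,50,99]) if k.any() else '')
```

```text
[0.5421 0.0146 0.1449] [ 0.0049 -0.905  -0.3107] n 0.0084 t 0.0283
(array([[357, 252],
       [352, 280],
       [294, 275],
       [304, 245]], dtype=int32), 1205.5)
(array([[347, 264],
       [319, 292],
       [262, 267],
       [315, 255]], dtype=int32), 960.0)
scene 1083 n [-0.027   0.0131  0.0564] t [-0.002   0.0366  0.0636]
side 855 n [-0.0281 -0.0085  0.0549] t [-0.005   0.017   0.0598]
wrist 8459 n [-0.0263  0.0131  0.0568] t [-0.0009  0.0299  0.0617]
```

All three views agree: the board is flat at plate height, n −27…+57 mm (84 mm long) and t −2…+63 mm, overhanging by 27 mm. Next I lower the tips behind the heat sink bar, above the 9 mm blocks, and push about 40 mm.

Call:
apply_moves:
  targets:
    - [[-9,0,0,0,0,0,0.4],[0,0,13,0,0,0,0.4],[0,0,13,0,0,0,0.4],[0,0,12,0,0,0,0.4],[6,0,0,0,0,0,0.4],[6,0,0,0,0,0,0.4],[5,0,0,0,0,0,0.4],[5,0,0,0,0,0,0.4],[5,0,0,0,0,0,0.4],[5,0,0,0,0,0,0.4],[0,0,0,0,0,0,0.4]]

```text
time: 10.7
ee_pos: [0.5332, 0.0368, 0.1071]
eef_rot: [0.0, 0.56, 0.829, 0.0]
contact_force: [-0.5, -0.3, -0.4]
finger_gap: 0.4
finger_force: 0.0
```

```bash
cat > ext.py <<'E'
from look import *
for c,nm in((s,'scene'),(d,'side'),(cam('wrist'),'wrist')):
    hsv=cv2.cvtColor(c['frame'],cv2.COLOR_RGB2HSV);m=cv2.inRange(hsv,np.array((22,110,50)),np.array((38,255,255)))
    ys,xs=np.nonzero(m)
    X=np.array([onz(c,x,y,.0175) for x,y in zip(xs,ys)])
    a=(X-M)@n;b=(X-M)@t
    k=(a>-.1)&(a<.14)&(abs(b)<.1)
    r=cv2.minAreaRect(np.stack([a,b],1)[k].astype(np.float32)*1000)
    print(nm,k.sum(),'n',np.percentile(a[k],[.5,50,99.5]),'t',np.percentile(b[k],[.5,50,99.5]),r)
E
python3 ext.py
```

```text
[0.5334 0.0363 0.107 ] [0.2185 0.3572 0.5474] n 0.0317 t 0.0283
(array([[370, 253],
       [366, 282],
       [308, 277],
       [316, 246]], dtype=int32), 939.5)
(array([[332, 260],
       [307, 285],
       [250, 262],
       [304, 251]], dtype=int32), 632.0)
scene 962 n [-0.0067  0.0363  0.0771] t [-0.0016  0.0414  0.0636] ((35.17994689941406, 30.862834930419922), (69.36358642578125, 84.37110137939453), 89.86907958984375)
side 725 n [-0.0062  0.012   0.0758] t [-0.0028  0.0167  0.0606] ((35.079750061035156, 29.332887649536133), (82.5097427368164, 64.77857971191406), 0.48399391770362854)
wrist 9584 n [-0.0058  0.0561  0.078 ] t [0.0001 0.0308 0.0628] ((6.9076995849609375, 14.910381317138672), (166.60813903808594, 78.02543640136719), 20.753578186035156)
```

Call:
apply_moves:
  targets:
    - [[5,0,0,0,0,0,0.4],[5,0,0,0,0,0,0.4],[5,0,0,0,0,0,0.4],[5,0,0,0,0,0,0.4],[0,0,0,0,0,0,0.4],[-5,0,0,0,0,0,0.4],[-4,0,-10,0,0,0,0.4],[0,0,-35,0,0,0,0.4],[-20,0,-40,0,0,0,0.4],[-35,0,-35,0,0,0,0.4],[-45,0,-10,0,0,0,0.4],[0,0,0,0,0,0,0.4]]

```text
time: 12.05
ee_pos: [0.5696, -0.0508, 0.2405]
eef_rot: [0.003, 0.561, 0.828, 0.001]
contact_force: [-0.3, -0.2, -1.1]
finger_gap: 0.406
finger_force: 0.0
```

Run:
```python
from ext import *
# component side check: silver bar top at expected place z=.0435, dark blocks
for q in((.014+.042+.012,.031,.0435),(.014+.042-.017,.047,.0265),(.014+.042-.017,.015,.0265)):
    X=M*[1,1,0]+n*q[0]+t*q[1]+[0,0,q[2]]
    for c in(s,d): u,v=proj(c,X).astype(int); print(q,c['frame'][v,u])
```

```text
[ 0.5666 -0.0476  0.2375] [ 0.4769 -0.4887 -1.2594] n -0.0585 t 0.0278
(array([[383, 254],
       [380, 284],
       [323, 277],
       [330, 249]], dtype=int32), 1211.5)
(array([[320, 256],
       [296, 280],
       [240, 258],
       [293, 247]], dtype=int32), 815.5)
scene 1093 n [0.0147 0.0559 0.0972] t [-0.0015  0.0361  0.0629] ((55.91102981567383, 30.5964298248291), (65.10253143310547, 83.16407012939453), 89.91339111328125)
side 708 n [0.0133 0.0326 0.0958] t [-0.0028  0.0184  0.0596] ((54.77740478515625, 28.68071174621582), (83.24341583251953, 62.9995231628418), 0.20583507418632507)
wrist 5975 n [0.0153 0.0537 0.0972] t [-0.      0.031   0.0622] ((56.5845947265625, 31.110082626342773), (82.59200286865234, 62.76362609863281), 0.029000965878367424)
(0.068, 0.031, 0.0435) [127 129 131]
(0.068, 0.031, 0.0435) [69 67 64]
(0.039, 0.047, 0.0265) [27 27 26]
(0.039, 0.047, 0.0265) [49 44 39]
(0.039, 0.015, 0.0265) [27 26 26]
(0.039, 0.015, 0.0265) [50 46 41]
```

The board is flat and component side up: the silver bar and black blocks are where they should be. It spans n 14…97 of 130 mm and t −2…63 of ±85 mm, so nothing overhangs, and the arm is clear.

Call:
apply_moves:
  targets:
    - [[0,0,0,0,0,0,0.4],[0,0,0,0,0,0,0.4],[0,0,0,0,0,0,0.4]]

```text
time: 12.5
ee_pos: [0.5662, -0.0456, 0.2364]
eef_rot: [-0.0, 0.559, 0.829, -0.0]
contact_force: [-0.0, -0.2, -0.2]
finger_gap: 0.401
finger_force: 0.0
```

```bash
python3 -c "
from bench import manip
print(manip.finish_job())"
```

```text
the job is handed in; nothing more can be done
None
```

The board flipped on the second push (the first slipped off the fingertips), now lies flat on the plate component side up with at least 14 mm to spare at every edge, and the job is handed in at 12.5 s with the arm clear; I did not re-measure the bystanders.

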